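Tighten the dune tile's clamp to the first slip

TASK

Two blue screw clamps stand on the desk; clamp down the sand-coloured dune tile by turning its clamp's black wing screw clockwise (seen from above) until the clutch first slips, that is until the green pointer has stopped at the red mark and the wing has begun to turn on past it. Stop there, with the wing no more than about 25 degrees past the pointer, and let go. Leave the other clamp, which holds the dark grey stone tile, as it is set.

Things in the scene. Friction and masses are not known exactly. Their poses are not given: they have to be found in the camera images.
- dune_wing (a point): Centre of the black wing on the screw of the clamp with the sand-coloured dune tile: an upright bar 46 mm long (x axis), 12 thick (y), 30 high (z up; 98 to 128 mm above the desk), turning on a vertical axis through this point. Pinch its 12 mm from above. Under it: green pointer (top 83 mm above desk, reach 42 mm) and fixed white dial (radius 43). The wing's +x end starts over the pointer's tip.
- dune_screw (a joint): Angle (rad) of that screw and its green pointer, growing clockwise seen from above. Starts between 0 and 0.65; hard stop at 1.10, where the pad under the arm (4 mm down per rad) sits on the tile and the pointer is at the red mark on the white dial. Turns with 0.02 N m, stays where left. The blue clamp is fixed to the desk, base 170 x 110 mm, tile sticking out on the far side.
- dune_clutch (a joint): Slip of that screw's clutch: angle (rad) of the wing clockwise past the green pointer; 0 at the start. Wing and pointer turn as one until the screw is at its stop; from there the clutch slips at a steady 0.10 N m and this value grows. It stays where it is left.
- stone_pointer (a point): Tip of the green pointer of the other, identical clamp, with the dark grey stone tile: 42 mm from its screw axis, 81.5 mm above the desk, x axis pointing outward. To be left as set. Also standing about, all lower than 105 mm: a cream chess rook between the clamps, a steel file with red handle nearer the robot, a white canister with yellow cap beyond.
There are look-alikes about, which are no part of the job. Leave any pink or purple look-alike of the part that bears dune_wing alone.

How it is judged:
By the outcome, as a careful person would: the job done as asked, in the order asked, and still so for the second after the job is handed in, with the robot touching nothing.
It also fails if it takes over 32 s, if anything falls off the work surface, if the arm or the gripper's body presses on something with over 40 N, if the wrist force passes 120 N, or if a joint passes its speed limit or range.

ROBOT

A 6-joint arm with a two-finger parallel gripper is mounted at the origin on the work surface. World frame = base frame: x ahead of the robot, y to its left, z up, the work surface at z = 0. Lengths are in mm, angles in degrees, forces in N, time in s.
With the tool pointing down it reaches from about 350 to 850 mm from the base axis. Payload 8.1 kg.
Tool frame: the origin (TCP) lies on the centre line of the jaws, within the pads' length; the fingertips stand 19 mm ahead of it and the grasp point (between the pads) is the TCP; z points along the fingers, y is the line along which they close (so a half turn about z gives the same grasp; the last joint's range is limited). The gripper opens to 85 mm and grips with 20 to 120 N. Pads are 22 mm wide; open, the fingers measure 114 mm over their backs; the gripper's body (76 mm by 85 mm) begins 54 mm behind the grasp point. The pads swing forward as they close: fully open they stand 13 mm farther back than shut.
Start: joints at [-81.784, 7.471, 85.268, -0, 87.261, -4.893], TCP at [136.106, -584.364, 250.292] pointing down, gripper open.
Joint ranges: [-169.43, 169.43], [-51.17, 129.36], [1.28, 143.12], [-76.62, 256.62], [0, 156.53], [-152.29, 152.29]. Speed limits (degrees/s): [136.94, 136.94, 159.86, 180, 180, 180].

INTERFACE

Orientations are given as [roll, pitch, yaw] about the fixed x, y, z axes, in that order (R = Rz(yaw) Ry(pitch) Rx(roll)).
In Python, from bench import r gives the robot as it stands. The module is installed in compiled form; this text tells all that it offers.
- The arm moves only by the tool servo_tool, never from a script. Its arguments are lists of equal length, an entry for each row: "fingers": the finger opening in m, from 0 to 0.0854; "linear": the shift along the tool's x, y, z in m, a list of three; "rotation": the turn, a rotation vector about the tool's x, y, z in degrees, a list of three. A call has 1 to 10 rows; each row is the pose to reach, as a shift and turn from the pose commanded when the call began, along the tool's axes at that moment; what a row does not reach only later rows make up. A row lasts 1/10 s, in which the tool goes at most 50 mm and 8.59 degrees, less where a joint would pass 70% of its speed; a pose out of reach is approached as far as the arm can. A call with a gripper value outside its range is refused whole. The fingers move at their own pace and stop on an object; "force" is the grip in N (left out, the last holds). Time passes only in rows, so rows that repeat a pose let the fingers close. It gives the time, the measured TCP pose, the force, the opening and the grip force at its end, in the units of the state.
- r.sense(): the state, without advancing time (a new reading comes with each control period).
- r.snapshot(name): name is "side" or "top" or "wrist"; returns a dict with "frame" (420x560x3 uint8, red, green, blue), "fx", "fy", "cx", "cy" (pixels), "camera_from_world" (4x4, takes a point from world to camera coordinates). Camera axes: x right, y up, looking along -z (the intrinsics and any distortion apply to the point x, -y, -z); pixel columns grow to the right and rows downward; lengths in mm; the calibration is good to about 2 mm. The wrist camera is an equidistant fisheye: a pixel r from the principal point sees the ray r / f radians off the axis. A picture is of the moment at which its call begins. There is no depth.
- r.hand_in(): hands the job in; it is judged then, once.
The state is a dict: "time": time; "joint_pos": joint angles; "qd": joint speeds; "joint_efforts": joint torques, N m; "tool_pos": TCP position; "tcp_rot": TCP orientation; "ft_force": force on the tool from outside, world axes, zero at the start; "wrist_torque": the same for the moment, N m; "finger_gap": finger opening in mm; "grip_force": force on a finger pad.
Only numpy, scipy, OpenCV 4.12 (cv2) and the standard library are available. Lean on these libraries where they do the work, as an engineer would, in place of code of your own. Each camera call takes 0.05 s, during which the arm holds its last target. There are 200 camera calls.

## Working session

There is one attempt and no reset: what is moved stays moved. The work goes in short steps, Python scripts to look and compute and a tool call to move; the robot and the scene stay as the last step left them, time stands still between calls to the robot, and variables do not carry over. Pictures are saved under pics/ and viewed, at most 10 in all, crops included, and the job is handed in when it is done.

Besides the shell and the picture viewer there is one more tool, called after "Emit:" by a JSON object that holds its "fn" and its "kwargs", one argument or row to a line. servo_tool: Moves the arm, as the interface text tells. Its arguments: {"type":"object","properties":{"fingers":{"type":"array","items":{"type":"number"}},"linear":{"type":"array","items":{"type":"array","items":{"type":"number"}}},"rotation":{"type":"array","items":{"type":"array","items":{"type":"number"}}},"force":{"type":"number"}},"required":["fingers","linear","rotation"]}

```bash
mkdir -p pics
cat > h.py <<'E'
import numpy as np,cv2
from bench import r
def snap(n,f):
    s=r.snapshot(n); cv2.imwrite(f'pics/{f}.png',s['frame'][:,:,::-1]); np.save(f'pics/{f}.npy',s,allow_pickle=True); return s
def load(f): return np.load(f'pics/{f}.npy',allow_pickle=True).item()
def ray(s,u,v,fish=False):
    a=(u-s['cx'])/s['fx'];b=(v-s['cy'])/s['fy']
    if fish:
        t=np.hypot(a,b);k=np.sin(t)/t if t>1e-9 else 1
        d=np.array([a*k,-b*k,-np.cos(t)])
    else: d=np.array([a,-b,-1.])
    M=np.array(s['camera_from_world']);R=M[:3,:3]
    return -R.T@M[:3,3],R.T@d
def atz(s,u,v,z,fish=False):
    o,d=ray(s,u,v,fish);return o+d*(z-o[2])/d[2]
E
python3 - <<'E'
from h import *
a=snap('top','t0');b=snap('side','s0')
im=np.hstack([a['frame'],b['frame']])[:,:,::-1]
cv2.imwrite('pics/ts.png',np.vstack([a['frame'],b['frame']])[:,:,::-1]) 
print(r.sense()); print(a['camera_from_world'],b['camera_from_world'])
E
```

```text
{'time': 0.1, 'joint_pos': array([-8.17843250e+01,  7.51198403e+00,  8.53246223e+01, -2.20766873e-03,
        8.72616084e+01, -4.89347312e+00]), 'qd': array([-0.01160597, -0.11979781, -0.2295872 ,  0.03666586,  0.04095636,
       -0.10811423]), 'joint_efforts': array([ 8.85793470e-04, -5.70956147e+01, -5.01940870e+01, -2.84482885e-04,
        8.10765952e-03, -1.39724793e-05]), 'tool_pos': array([ 136.02029547, -583.88957107,  249.32159595]), 'tcp_rot': array([-1.79901955e+02, -6.18112360e-03,  1.31092502e+01]), 'ft_force': array([ 0.55866581, -0.35072031,  0.7544082 ]), 'wrist_torque': array([-0.00842865,  0.00811138, -0.04661474]), 'grip_force': 0.0, 'finger_gap': 85.48794140228637}
[[ 8.71514887e-03 -9.99948906e-01  5.12162935e-03  9.25600062e+01]
 [ 9.86316399e-01  9.43936095e-03  1.64593014e-01 -4.66541926e+02]
 [-1.64632949e-01  3.61709439e-03  9.86348269e-01 -1.18081516e+03]
 [ 0.00000000e+00  0.00000000e+00  0.00000000e+00  1.00000000e+00]] [[-9.76597616e-01 -2.15048207e-01 -3.37118245e-03  4.57489492e+02]
 [ 1.54366255e-01 -7.11765085e-01  6.85245593e-01 -7.37251960e+01]
 [-1.49760326e-01  6.68688816e-01  7.28304272e-01 -1.36014791e+03]
 [ 0.00000000e+00  0.00000000e+00  0.00000000e+00  1.00000000e+00]]
```

View pics/t0.png

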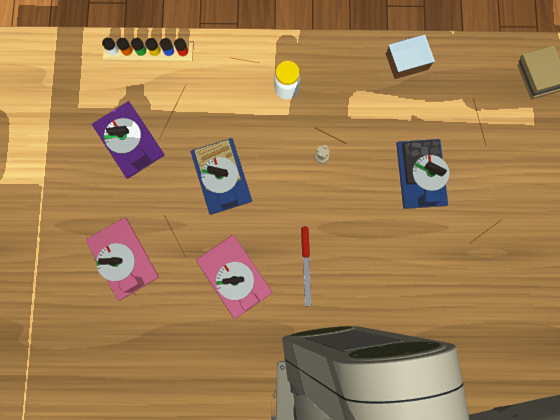

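View pics/s0.png

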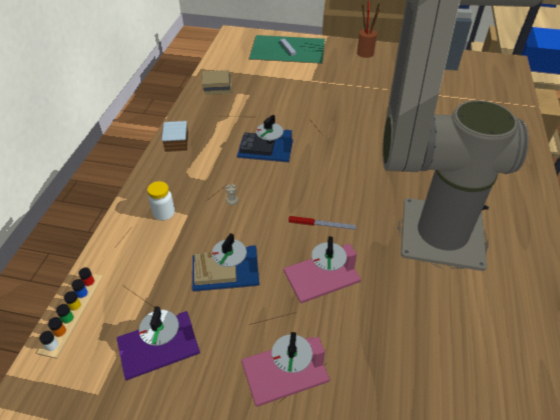

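Look-alikes in the top view are purple (121,133), pink (115,262), pink (234,281), and blue with the dark stone tile (431,172). Blue with the sand tile is at (217,173) (side view (229,248)), so I choose that one. Next is a close crop to check it.

Run:
```python
from h import *
a=load('t0');b=load('s0')
A=cv2.resize(a['frame'][130:220,180:260],None,fx=5,fy=5,interpolation=2)
B=cv2.resize(b['frame'][220:300,185:265],None,fx=5,fy=5,interpolation=2)
B=cv2.copyMakeBorder(B,0,50,0,0,0)
cv2.imwrite('pics/c0.png',np.hstack([A,B])[:,:,::-1])
```

```text
(no output)
```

View pics/c0.png

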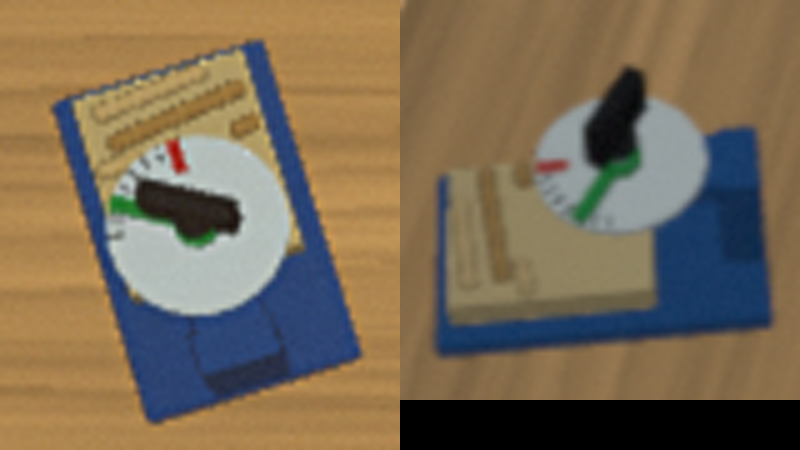

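The crop shows the right clamp: sand tile, dial centre about (219.6,175.2), wing ends (208,169)-(228,174), pointer tip (202.5,171.2), red mark (215.2,161).

Run:
```python
from h import *
a=load('t0');b=load('s0')
P=lambda u,v,z:atz(a,180+u/5,130+v/5,z)
c=P(199,226,81);w=P(189,205,128);t=P(112,205,83);rm=P(176,156,81)
print('top',c,w,t,rm)
e1=P(138,190,128);e2=P(240,218,128)
Q=lambda u,v,z:atz(b,185+(u-400)/5,220+v/5,z)
c2=Q(622,164,81);w2=Q(615,115,113);t2=Q(578,218,83);rm2=Q(550,166,81)
print('side',c2,w2,t2,rm2)
an=lambda p:np.degrees(np.arctan2(p[1],p[0]))
print([an(x) for x in(t-c,rm-c,e1-e2,t2-c2,rm2-c2)])
```

```text
top [535.50854938 243.77642656  81.        ] [534.13270997 242.75213645 128.        ] [544.65916563 284.29756817  83.        ] [568.96775925 255.50371155  81.        ]
side [530.74982612 250.96648266  81.        ] [533.26056938 246.19274386 113.        ] [541.82394923 288.712989    83.        ] [565.1976116  259.73294499  81.        ]
[np.float64(77.27472804759522), np.float64(19.31530743472811), np.float64(74.90726151855064), np.float64(73.64929232850298), np.float64(14.277870236490907)]
```

Emit:
{"fn": "servo_tool", "kwargs": {
  "fingers": [0.085, 0.085, 0.085, 0.085, 0.085, 0.085, 0.085, 0.085, 0.085, 0.085],
  "linear": [
    [0.47, -0.336, 0],
    [0.47, -0.336, 0],
    [0.47, -0.336, 0],
    [0.47, -0.336, 0],
    [0.47, -0.336, 0],
    [0.47, -0.336, 0],
    [0.47, -0.336, 0],
    [0.47, -0.336, 0],
    [0.47, -0.336, 0],
    [0.47, -0.336, 0]
  ],
  "rotation": [
    [0, 0, -62.4],
    [0, 0, -62.4],
    [0, 0, -62.4],
    [0, 0, -62.4],
    [0, 0, -62.4],
    [0, 0, -62.4],
    [0, 0, -62.4],
    [0, 0, -62.4],
    [0, 0, -62.4],
    [0, 0, -62.4]
  ]
}}

```text
time: 1.1
tool_pos: [467.1, -207.0, 250.1]
tcp_rot: [-180.0, 0.0, 75.5]
ft_force: [1.1, -0.9, -0.6]
finger_gap: 85.1
grip_force: 0.0
```

Emit:
{"fn": "servo_tool", "kwargs": {
  "fingers": [0.085, 0.085, 0.085, 0.085, 0.085, 0.085, 0.085, 0.085, 0.085, 0.085],
  "linear": [
    [0.445, -0.047, 0.03],
    [0.445, -0.047, 0.03],
    [0.445, -0.047, 0.03],
    [0.445, -0.047, 0.03],
    [0.445, -0.047, 0.03],
    [0.445, -0.047, 0.03],
    [0.445, -0.047, 0.03],
    [0.445, -0.047, 0.03],
    [0.445, -0.047, 0.03],
    [0.445, -0.047, 0.03]
  ],
  "rotation": [
    [0, 0, 0],
    [0, 0, 0],
    [0, 0, 0],
    [0, 0, 0],
    [0, 0, 0],
    [0, 0, 0],
    [0, 0, 0],
    [0, 0, 0],
    [0, 0, 0],
    [0, 0, 0]
  ]
}}

```text
time: 2.1
tool_pos: [531.0, 239.0, 218.6]
tcp_rot: [-179.9, -0.0, 75.8]
ft_force: [-0.6, -1.7, 0.1]
finger_gap: 85.2
grip_force: 0.0
```

Run:
```python
from h import *
s=snap('wrist','w0')
print({k:np.round(v,2) for k,v in r.sense().items() if k in('time','tool_pos','tcp_rot','joint_pos')},s['fx'],s['cx'],s['cy'])
M=np.array(s['camera_from_world'])
for p in [(534,244.5,128),(544.5,285,83),(568,257,81)]:
    q=M[:3,:3]@p+M[:3,3];x,y,z=q[0],-q[1],-q[2];h=np.hypot(x,y);t=np.arctan2(h,z);print(s['cx']+s['fx']*t*x/h,s['cy']+s['fy']*t*y/h)
```

```text
{'time': np.float64(2.15), 'joint_pos': array([1.893e+01, 5.650e+00, 9.052e+01, 2.000e-02, 8.396e+01, 3.317e+01]), 'tool_pos': array([531.19, 236.44, 218.88]), 'tcp_rot': array([-1.7988e+02,  5.0000e-02,  7.5760e+01])} 325.19226210127806 282.73005696026974 210.9356074023648
285.53974596499097 213.94476438731115
285.60058038283097 147.95330431068345
321.8847960903417 174.21124560557945
```

View pics/w0.png

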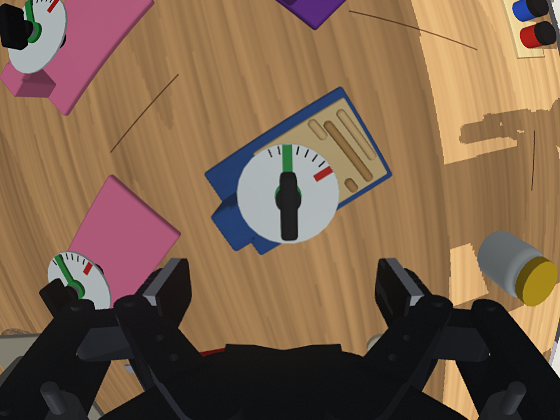

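The wrist view shows the wing at (289,206) running vertically, dial centre (288,192), pointer tip (287,146) and red mark (324,173). The wing lines up with the tool's x axis.

Run:
```python
from h import *
s=load('w0');s2=cv2.resize(s['frame'][130:260,220:360],None,fx=4.5,fy=4.5,interpolation=2)
cv2.imwrite('pics/c1.png',s2[:,:,::-1])
c=atz(s,288,193,81,1);t=atz(s,287.3,146,83,1);m=atz(s,324,173.5,81,1)
an=lambda p:np.degrees(np.arctan2(p[1],p[0]))
print(c,t,m,an(t-c),an(m-c),np.linalg.norm(t-c),ray(s,282,210,1)[0])
```

```text
[537.37049488 248.47307759  81.        ] [546.19214454 286.19014617  83.        ] [569.82400627 257.16287356  81.        ] 76.83572712394803 14.989957827240305 38.78657970197134 [547.41110967 303.28338975 342.58359994]
```

View pics/c1.png

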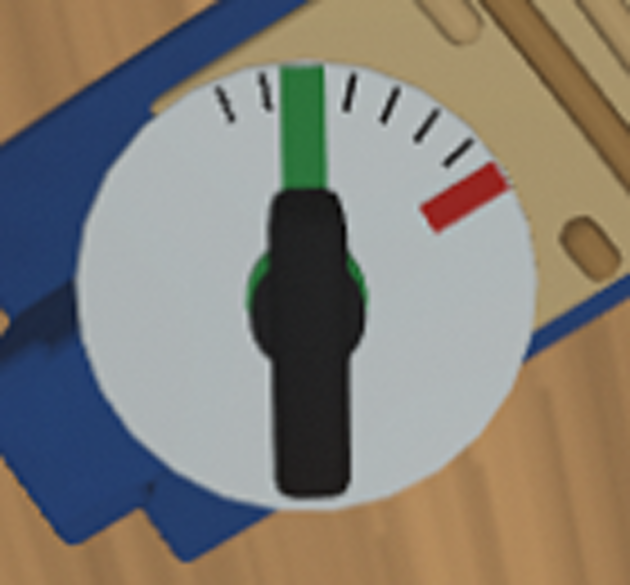

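The crop confirms pointer and wing aligned, near end of the wing top at crop (312,495) and red mark at (465,197).

Run:
```python
from h import *
s=load('w0');P=lambda u,v,z:atz(s,220+(u+.5)/4.5-.5,130+(v+.5)/4.5-.5,z,1)
c=P(307,287,81);t=P(303,66,83);m=P(465,197,81);e=P(312,494,128)
an=lambda p:np.degrees(np.arctan2(p[1],p[0]))
d=np.array([np.cos(np.radians(76)),np.sin(np.radians(76)),0])
print(c,t,m,an(t-c),an(m-c),np.linalg.norm(t-c)); print('wing',e+23*d,'wdir',an(P(310,340,128)-e))
print(r.sense()['tool_pos'],r.sense()['tcp_rot'])
```

```text
[537.15855875 248.18917218  81.        ] [546.25423221 287.59746876  83.        ] [568.99936059 257.45713203  81.        ] 77.00338004468884 16.22878904140586 40.49376637324095
wing [537.37660581 248.22518022 128.        ] wdir 76.81769246037734
[531.18522518 236.43855868 218.88081701] [-1.79880486e+02  5.11910329e-02  7.57600409e+01]
```

Emit:
{"fn": "servo_tool", "kwargs": {
  "fingers": [0.085, 0.075, 0.06, 0.05, 0.05, 0.05],
  "linear": [
    [0.0127, 0.003, 0.03],
    [0.0127, 0.003, 0.06],
    [0.0127, 0.003, 0.06],
    [0.0127, 0.003, 0.06],
    [0.0127, 0.003, 0.06],
    [0.0127, 0.003, 0.06]
  ],
  "rotation": [
    [0, 0, -0.8],
    [0, 0, -0.8],
    [0, 0, -0.8],
    [0, 0, -0.8],
    [0, 0, -0.8],
    [0, 0, -0.8]
  ]
}}

```text
time: 2.75
tool_pos: [539.5, 245.2, 162.6]
tcp_rot: [179.8, -0.1, 76.3]
ft_force: [-0.1, 0.9, -0.2]
finger_gap: 50.2
grip_force: 0.0
```

Run:
```python
from h import *
for i in range(4):
    print(np.round(r.sense()['tool_pos'],2),np.round(r.sense()['qd'],2)); s=r.snapshot('wrist')
cv2.imwrite('pics/w1.png',s['frame'][90:390,80:480,::-1])
np.save('pics/w1.npy',s,allow_pickle=True)
```

```text
[539.47 245.16 162.63] [ 0.2   0.16  0.22  0.03 -0.26  0.08]
[539.33 245.25 162.4 ] [ 0.32  0.29  0.34  0.11 -0.14 -0.08]
[539.11 245.26 162.01] [ 0.2   0.39  0.5   0.07 -0.12 -0.02]
[538.9  245.29 161.64] [ 0.2   0.34  0.42  0.02 -0.13 -0.06]
```

View pics/w1.png

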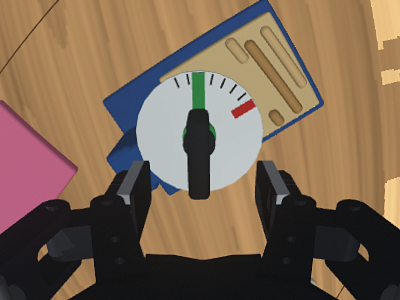

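The wing (199,150 in crop) sits about 2 mm left of the jaw midline (203). I'll nudge by that, descend and pinch.

Emit:
{"fn": "servo_tool", "kwargs": {
  "fingers": [0.05, 0.05, 0.05, 0.05, 0.05, 0.05],
  "linear": [
    [0.0025, -0.002, 0.02],
    [0.0025, -0.002, 0.042],
    [0.0025, -0.002, 0.042],
    [0.0025, -0.002, 0.042],
    [0.0025, -0.002, 0.042],
    [0.0025, -0.002, 0.042]
  ],
  "rotation": [
    [0, 0, 0],
    [0, 0, 0],
    [0, 0, 0],
    [0, 0, 0],
    [0, 0, 0],
    [0, 0, 0]
  ]
}}

```text
time: 3.55
tool_pos: [537.8, 248.4, 119.9]
tcp_rot: [179.9, -0.1, 76.3]
ft_force: [-0.2, 0.7, 0.1]
finger_gap: 50.0
grip_force: 0.0
```

Emit:
{"fn": "servo_tool", "kwargs": {
  "fingers": [0.03, 0.01, 0.005, 0.005, 0.005, 0.005, 0.005, 0.005],
  "linear": [
    [0, 0, 0],
    [0, 0, 0],
    [0, 0, 0],
    [0, 0, 0],
    [0, 0, 0],
    [0, 0, 0],
    [0, 0, 0],
    [0, 0, 0]
  ],
  "rotation": [
    [0, 0, 0],
    [0, 0, 0],
    [0, 0, 0],
    [0, 0, 0],
    [0, 0, 0],
    [0, 0, 0],
    [0, 0, 0],
    [0, 0, 0]
  ],
  "force": 35
}}

```text
time: 4.35
tool_pos: [537.2, 248.2, 118.8]
tcp_rot: [180.0, -0.0, 76.3]
ft_force: [-0.1, -1.1, 6.4]
finger_gap: 11.3
grip_force: 39.4
```

```bash
python3 -c "
from h import *
s=r.sense();print({k:np.round(v,3) for k,v in s.items()})"
```

```text
{'time': np.float64(4.35), 'joint_pos': array([ 1.9836e+01,  1.1814e+01,  9.4529e+01, -5.0000e-03,  7.3615e+01,
        3.3533e+01]), 'qd': array([0.076, 0.045, 0.054, 0.001, 0.094, 0.015]), 'joint_efforts': array([ 3.8700e-01, -5.4593e+01, -4.4469e+01,  2.2800e-01, -2.7500e-01,
       -2.1000e-02]), 'tool_pos': array([537.189, 248.18 , 118.755]), 'tcp_rot': array([ 1.79961e+02, -1.90000e-02,  7.63050e+01]), 'ft_force': array([-0.118, -1.079,  6.427]), 'wrist_torque': array([-0.137,  0.09 , -0.004]), 'grip_force': np.float64(39.351), 'finger_gap': np.float64(11.332)}
```

Gripped and centred. I turn 50° first.

Emit:
{"fn": "servo_tool", "kwargs": {
  "fingers": [0.005, 0.005, 0.005, 0.005, 0.005, 0.005, 0.005, 0.005, 0.005, 0.005],
  "linear": [
    [0, 0, 0],
    [0, 0, 0],
    [0, 0, 0],
    [0, 0, 0],
    [0, 0, 0],
    [0, 0, 0],
    [0, 0, 0],
    [0, 0, 0],
    [0, 0, 0],
    [0, 0, 0]
  ],
  "rotation": [
    [0, 0, 6],
    [0, 0, 12],
    [0, 0, 18],
    [0, 0, 24],
    [0, 0, 30],
    [0, 0, 36],
    [0, 0, 42],
    [0, 0, 48],
    [0, 0, 50],
    [0, 0, 50]
  ]
}}

```text
time: 5.35
tool_pos: [537.9, 247.6, 118.8]
tcp_rot: [179.9, -0.1, 26.3]
ft_force: [3.0, -2.9, 3.2]
finger_gap: 11.5
grip_force: 39.2
```

```bash
python3 -c "
from h import *
s=r.sense();print({k:np.round(s[k],3) for k in ('tool_pos','tcp_rot','wrist_torque','ft_force')})"
```

```text
{'tool_pos': array([537.914, 247.588, 118.795]), 'tcp_rot': array([ 1.79917e+02, -9.20000e-02,  2.62520e+01]), 'wrist_torque': array([-0.646, -0.579, -0.033]), 'ft_force': array([ 2.988, -2.941,  3.169])}
```

Emit:
{"fn": "servo_tool", "kwargs": {
  "fingers": [0.005, 0.005, 0.005, 0.005],
  "linear": [
    [0, 0, 0],
    [0, 0, 0],
    [0, 0, 0],
    [0, 0, 0]
  ],
  "rotation": [
    [0, 0, 2],
    [0, 0, 4],
    [0, 0, 6],
    [0, 0, 6]
  ]
}}

```text
time: 5.75
tool_pos: [537.9, 247.5, 118.8]
tcp_rot: [179.9, -0.1, 20.3]
ft_force: [3.3, -4.4, 3.2]
finger_gap: 11.4
grip_force: 39.2
```

```bash
python3 -c "
from h import *
s=r.sense();print({k:np.round(s[k],3) for k in ('tool_pos','tcp_rot','wrist_torque','ft_force')})"
```

```text
{'tool_pos': array([537.944, 247.488, 118.796]), 'tcp_rot': array([ 1.79918e+02, -1.00000e-01,  2.02790e+01]), 'wrist_torque': array([-0.767, -0.628,  0.092]), 'ft_force': array([ 3.284, -4.373,  3.19 ])}
```

Emit:
{"fn": "servo_tool", "kwargs": {
  "fingers": [0.005, 0.005, 0.005, 0.005],
  "linear": [
    [0, 0, 0],
    [0, 0, 0],
    [0, 0, 0],
    [0, 0, 0]
  ],
  "rotation": [
    [0, 0, 2],
    [0, 0, 4],
    [0, 0, 6],
    [0, 0, 6]
  ]
}}

```text
time: 6.15
tool_pos: [538.0, 247.3, 118.8]
tcp_rot: [179.9, -0.1, 14.3]
ft_force: [3.8, -4.5, 3.2]
finger_gap: 11.4
grip_force: 39.2
```

```bash
python3 -c "
from h import *
s=r.sense();print({k:np.round(s[k],3) for k in ('tool_pos','tcp_rot','wrist_torque','ft_force')})"
```

```text
{'tool_pos': array([537.998, 247.338, 118.78 ]), 'tcp_rot': array([ 1.79913e+02, -1.08000e-01,  1.42770e+01]), 'wrist_torque': array([-0.818, -0.638,  0.014]), 'ft_force': array([ 3.776, -4.507,  3.226])}
```

Emit:
{"fn": "servo_tool", "kwargs": {
  "fingers": [0.005, 0.005, 0.005, 0.005],
  "linear": [
    [0, 0, 0],
    [0, 0, 0],
    [0, 0, 0],
    [0, 0, 0]
  ],
  "rotation": [
    [0, 0, 3],
    [0, 0, 6],
    [0, 0, 9],
    [0, 0, 9]
  ]
}}

```text
time: 6.55
tool_pos: [538.0, 247.2, 118.8]
tcp_rot: [179.9, -0.1, 5.2]
ft_force: [4.0, -5.2, 3.0]
finger_gap: 11.2
grip_force: 39.2
```

Run:
```python
from h import *
for i in range(3):
    s=r.sense();print({k:np.round(s[k],3) for k in ('tool_pos','tcp_rot','wrist_torque')});w=r.snapshot('wrist')
np.save('pics/w2.npy',w,allow_pickle=True)
cv2.imwrite('pics/w2.png',cv2.resize(w['frame'][130:290,180:380,::-1],None,fx=3.5,fy=3.5,interpolation=2))
```

```text
{'tool_pos': array([538.03 , 247.192, 118.798]), 'tcp_rot': array([ 1.79918e+02, -1.20000e-01,  5.23700e+00]), 'wrist_torque': array([-0.939, -0.687,  0.065])}
{'tool_pos': array([538.039, 247.179, 118.793]), 'tcp_rot': array([ 1.79918e+02, -1.20000e-01,  5.31500e+00]), 'wrist_torque': array([-0.952, -0.662,  0.016])}
{'tool_pos': array([537.993, 247.168, 118.754]), 'tcp_rot': array([ 1.79915e+02, -1.14000e-01,  5.33900e+00]), 'wrist_torque': array([-0.944, -0.595,  0.084])}
```

View pics/w2.png

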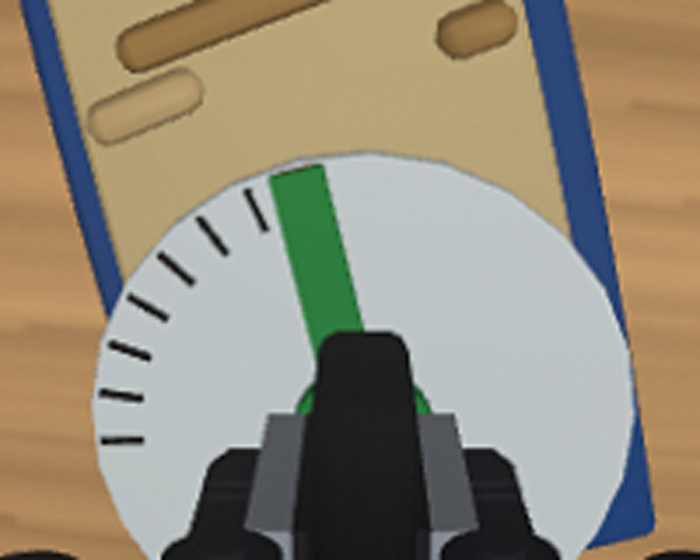

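The pointer (300,250) covers the red mark, and the wing has slipped about 11–13° past it. Now I let go and retreat upward.

Emit:
{"fn": "servo_tool", "kwargs": {
  "fingers": [0.02, 0.04, 0.05, 0.05, 0.05, 0.05, 0.05],
  "linear": [
    [0, 0, 0],
    [0, 0, 0],
    [0, 0, 0],
    [0, 0, 0],
    [0, 0, 0],
    [0, 0, 0],
    [0, 0, 0]
  ],
  "rotation": [
    [0, 0, 0],
    [0, 0, 0],
    [0, 0, 0],
    [0, 0, 0],
    [0, 0, 0],
    [0, 0, 0],
    [0, 0, 0]
  ]
}}

```text
time: 7.4
tool_pos: [536.9, 248.2, 118.3]
tcp_rot: [-180.0, -0.0, 5.3]
ft_force: [-1.0, 0.5, -0.1]
finger_gap: 50.1
grip_force: 0.0
```

Emit:
{"fn": "servo_tool", "kwargs": {
  "fingers": [0.05, 0.05, 0.05, 0.05, 0.05, 0.05, 0.05, 0.05],
  "linear": [
    [0, 0, -0.02],
    [0, 0, -0.05],
    [0, 0, -0.09],
    [0, 0, -0.1],
    [0, 0, -0.1],
    [0, 0, -0.1],
    [0, 0, -0.1],
    [0, 0, -0.1]
  ],
  "rotation": [
    [0, 0, 0],
    [0, 0, 0],
    [0, 0, 0],
    [0, 0, 0],
    [0, 0, 0],
    [0, 0, 0],
    [0, 0, 0],
    [0, 0, 0]
  ]
}}

```text
time: 8.2
tool_pos: [535.9, 247.8, 216.2]
tcp_rot: [180.0, 0.2, 5.3]
ft_force: [-0.3, 0.3, 0.5]
finger_gap: 50.1
grip_force: 0.0
```

Run:
```python
from h import *
w=snap('wrist','w3')
cv2.imwrite('pics/c3.png',cv2.resize(w['frame'][120:280,180:380,::-1],None,fx=3.5,fy=3.5,interpolation=2))
```

```text
(no output)
```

View pics/c3.png

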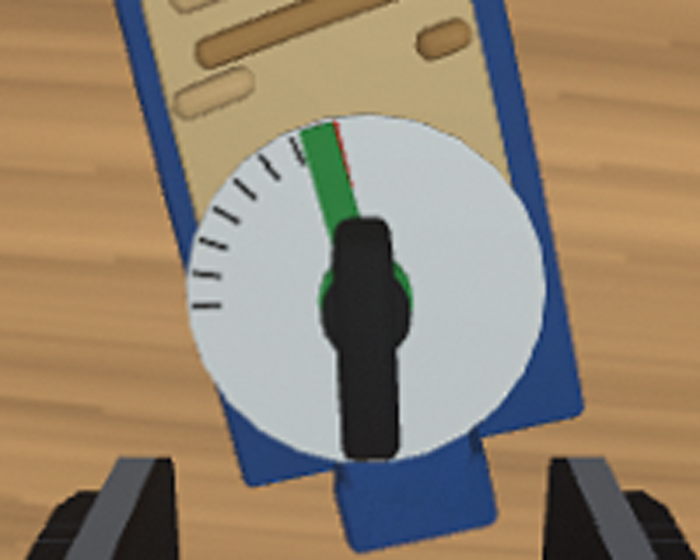

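Run:
```python
from h import *
an=lambda p:np.degrees(np.arctan2(p[1],p[0]))
for f,y0,pts in (('w3',120,[('tip',319,127,83),('ptr',343,205,83),('c',366.5,290,81),('wnear',370,457,128),('wmid',366,330,128),('red edge',344,155,81),('tick_last',298,152,81)]),('w2',130,[('tip',298,170,83),('ptr',340,330,83),('tick_last',256,208,81)])):
    s=load(f);D={n:atz(s,180+(u+.5)/3.5-.5,y0+(v+.5)/3.5-.5,z,1) for n,u,v,z in pts}
    c=np.array([537.3,248.2,81]) if f=='w2' else D['c'];print(f,c,'ptr',an(D['tip']-D['ptr']),'tip-c',an(D['tip']-c),'tick',an(D['tick_last']-c))
    if f=='w3':print('wing',an(D['wmid']-D['wnear']),'red edge',an(D['red edge']-c))
s=load('w0');P=lambda u,v,z:atz(s,220+(u+.5)/4.5-.5,130+(v+.5)/4.5-.5,z,1)
c=P(307,287,81);print('w0 tick',an(P(459,153,81)-c),'red',an(P(465,197,81)-c),an(P(500,176,81)-P(431,217,81)))
im=load('w3')['frame'][145:200,250:310,::-1];im2=load('w2')['frame'][160:235,245:305,::-1]
cv2.imwrite('pics/c4.png',np.hstack([cv2.resize(im,(400,500),interpolation=2),cv2.resize(im2,(400,500),interpolation=2)]))
```

```text
w3 [538.55857848 246.78466588  81.        ] ptr 21.970090965444975 tip-c 20.958883000510014 tick 31.049349562855898
wing 7.1215334452449355 red edge 14.54581975135066
w2 [537.3 248.2  81. ] ptr 19.193014570355157 tip-c 16.612479602942443 tick 27.938570622778528
w0 tick 28.05780833176556 red 16.22878904140586 17.39000671675772
```

View pics/c4.png

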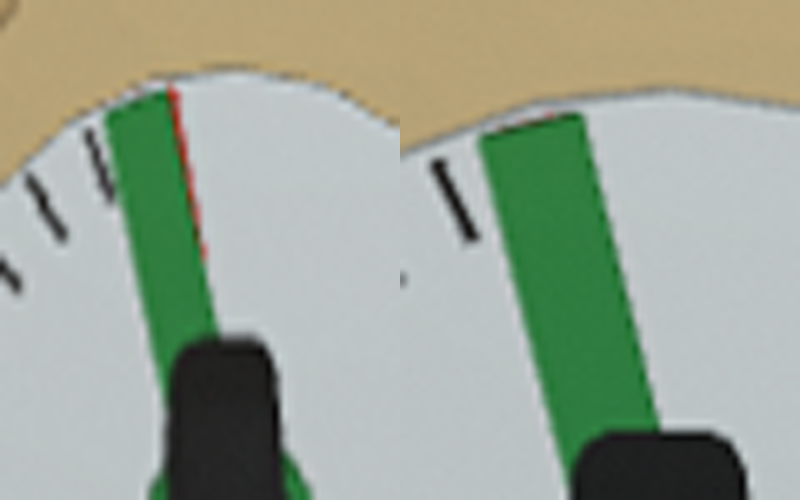

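On letting go the wing rubbed, and the pointer sprang back about 2–3° (a red sliver shows at (185,170) in the left crop). I regrasp, centred better by about 1.2 mm, and turn just enough to seat it again.

Emit:
{"fn": "servo_tool", "kwargs": {
  "fingers": [0.05, 0.05, 0.05, 0.05, 0.05, 0.05, 0.05, 0.05],
  "linear": [
    [0.0011, 0.0013, 0.03],
    [0.0011, 0.0013, 0.06],
    [0.0011, 0.0013, 0.08],
    [0.0011, 0.0013, 0.099],
    [0.0011, 0.0013, 0.099],
    [0.0011, 0.0013, 0.099],
    [0.0011, 0.0013, 0.099],
    [0.0011, 0.0013, 0.099]
  ],
  "rotation": [
    [0, 0, 0],
    [0, 0, 0],
    [0, 0, 0],
    [0, 0, 0],
    [0, 0, 0],
    [0, 0, 0],
    [0, 0, 0],
    [0, 0, 0]
  ]
}}

```text
time: 9.05
tool_pos: [539.0, 247.3, 120.9]
tcp_rot: [-180.0, -0.1, 5.3]
ft_force: [-0.6, -0.9, -0.2]
finger_gap: 49.9
grip_force: 0.0
```

Emit:
{"fn": "servo_tool", "kwargs": {
  "fingers": [0.03, 0.02, 0.005, 0.005, 0.005, 0.005, 0.005],
  "linear": [
    [0, 0, 0],
    [0, 0, 0],
    [0, 0, 0],
    [0, 0, 0],
    [0, 0, 0],
    [0, 0, 0],
    [0, 0, 0]
  ],
  "rotation": [
    [0, 0, 0],
    [0, 0, 0],
    [0, 0, 0],
    [0, 0, 0],
    [0, 0, 0],
    [0, 0, 0],
    [0, 0, 0]
  ],
  "force": 25
}}

```text
time: 9.75
tool_pos: [538.3, 246.9, 119.8]
tcp_rot: [180.0, -0.0, 5.3]
ft_force: [-1.6, -2.3, 5.1]
finger_gap: 11.5
grip_force: 30.8
```

Emit:
{"fn": "servo_tool", "kwargs": {
  "fingers": [0.005, 0.005, 0.005, 0.005, 0.005],
  "linear": [
    [0, 0, 0],
    [0, 0, 0],
    [0, 0, 0],
    [0, 0, 0],
    [0, 0, 0]
  ],
  "rotation": [
    [0, 0, 2],
    [0, 0, 4],
    [0, 0, 4],
    [0, 0, 4],
    [0, 0, 4]
  ]
}}

```text
time: 10.25
tool_pos: [538.3, 246.8, 119.8]
tcp_rot: [180.0, -0.0, 1.3]
ft_force: [-2.0, -1.1, 5.9]
finger_gap: 11.7
grip_force: 30.8
```

Little strain this time. I release slowly.

Emit:
{"fn": "servo_tool", "kwargs": {
  "fingers": [0.011, 0.012, 0.013, 0.014, 0.016, 0.02, 0.03, 0.05, 0.05, 0.05],
  "linear": [
    [0, 0, 0],
    [0, 0, 0],
    [0, 0, 0],
    [0, 0, 0],
    [0, 0, 0],
    [0, 0, 0],
    [0, 0, 0],
    [0, 0, 0],
    [0, 0, 0],
    [0, 0, 0]
  ],
  "rotation": [
    [0, 0, 0],
    [0, 0, 0],
    [0, 0, 0],
    [0, 0, 0],
    [0, 0, 0],
    [0, 0, 0],
    [0, 0, 0],
    [0, 0, 0],
    [0, 0, 0],
    [0, 0, 0]
  ],
  "force": 20
}}

```text
time: 11.25
tool_pos: [538.1, 247.0, 119.3]
tcp_rot: [-180.0, -0.0, 1.3]
ft_force: [0.6, -0.4, -0.4]
finger_gap: 49.7
grip_force: 0.0
```

Emit:
{"fn": "servo_tool", "kwargs": {
  "fingers": [0.05, 0.05, 0.05, 0.05, 0.05, 0.05, 0.05, 0.05],
  "linear": [
    [0, 0, -0.02],
    [0, 0, -0.05],
    [0, 0, -0.09],
    [0, 0, -0.1],
    [0, 0, -0.1],
    [0, 0, -0.1],
    [0, 0, -0.1],
    [0, 0, -0.1]
  ],
  "rotation": [
    [0, 0, 0],
    [0, 0, 0],
    [0, 0, 0],
    [0, 0, 0],
    [0, 0, 0],
    [0, 0, 0],
    [0, 0, 0],
    [0, 0, 0]
  ]
}}

```text
time: 12.05
tool_pos: [537.2, 246.6, 217.2]
tcp_rot: [179.9, 0.2, 1.3]
ft_force: [0.9, 0.1, 0.5]
finger_gap: 50.1
grip_force: 0.0
```

Run:
```python
from h import *
w=snap('wrist','w4')
cv2.imwrite('pics/c5.png',cv2.resize(w['frame'][140:260,230:340,::-1],None,fx=5,fy=5,interpolation=2))
```

```text
(no output)
```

View pics/c5.png

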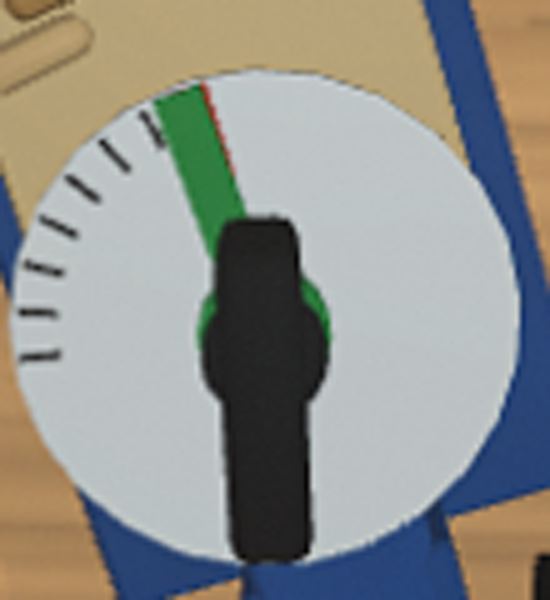

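The pointer again rests with a thin red sliver beside it, the same as after the first release. I'll put a number on it against the dial ticks by code.

Run:
```python
from h import *
an=lambda p:np.degrees(np.arctan2(p[1],p[0]))
for f in('w0','w2','w3','w4'):
    s=load(f);im=s['frame'].astype(int);R,G,B=im[...,0],im[...,1],im[...,2]
    roi=np.zeros(R.shape,bool);roi[120:285,180:380]=1
    white=(R>150)&(B>150)&(abs(R-B)<35)&roi
    n,l,st,ce=cv2.connectedComponentsWithStats(white.astype(np.uint8));k=1+np.argmax(st[1:,4])
    m=(l==k).astype(np.uint8);cn=max(cv2.findContours(m,0,1)[0],key=len);hull=cv2.convexHull(cn)[:,0]
    W=np.array([atz(s,u,v,80,1)[:2] for u,v in hull])
    # robust circle of radius 43
    from scipy.optimize import least_squares
    c=least_squares(lambda p:np.hypot(*(W-p[:2]).T)-43,W.mean(0),loss='soft_l1',f_scale=.3).x
    hm=np.zeros_like(m);cv2.fillConvexPoly(hm,hull,1)
    out=[]
    dark=((R+G+B<330)&(abs(R-G)<30)&(hm>0)).astype(np.uint8)
    n,l,st,ce=cv2.connectedComponentsWithStats(dark)
    for i in range(1,n):
        if 3<st[i,4]<60:
            p=atz(s,*ce[i],80,1)[:2]-c
            if 30<np.hypot(*p)<43: out.append(round(an(p),1))
    red=np.argwhere((R>130)&(G<70)&(B<70)&(hm>0)); g=np.argwhere((G>R+35)&(G>B+20)&roi)
    rp=np.array([atz(s,v,u,80,1)[:2]-c for u,v in red]).reshape(-1,2)
    gp=np.array([atz(s,v,u,83,1)[:2]-c for u,v in g]);gp=gp[(np.hypot(*gp.T)>26)&(np.hypot(*gp.T)<40)]
    print(f,c.round(1),'ticks',sorted(out),'red',len(rp),np.round(an(rp.mean(0)),1) if len(rp) else None,'green',an(gp.mean(0)).round(1))
```

```text
w0 [536.5 246.6] ticks [np.float64(29.9), np.float64(41.3), np.float64(52.6), np.float64(64.2), np.float64(87.0), np.float64(98.3)] red 123 18.5 green 77.3
w2 [536.6 247.7] ticks [] red 0 None green 17.3
w3 [536.9 247.7] ticks [] red 3 13.0 green 20.2
w4 [537.1 247.6] ticks [] red 2 13.5 green 20.2
```

Red mark is at 18.5°, and the pointer was at 17.3° under load and 20.2° at rest: the stop springs back about 1.7° past the mark on release. I'll regrasp at the same yaw (which reseats it), ease back 1° to unload the stop, then let go.

Emit:
{"fn": "servo_tool", "kwargs": {
  "fingers": [0.05, 0.05, 0.05, 0.05, 0.05, 0.05, 0.05, 0.05],
  "linear": [
    [0, 0, 0.03],
    [0, 0, 0.06],
    [0, 0, 0.08],
    [0, 0, 0.099],
    [0, 0, 0.099],
    [0, 0, 0.099],
    [0, 0, 0.099],
    [0, 0, 0.099]
  ],
  "rotation": [
    [0, 0, 0],
    [0, 0, 0],
    [0, 0, 0],
    [0, 0, 0],
    [0, 0, 0],
    [0, 0, 0],
    [0, 0, 0],
    [0, 0, 0]
  ]
}}

```text
time: 12.9
tool_pos: [539.0, 247.3, 121.9]
tcp_rot: [-180.0, -0.1, 1.3]
ft_force: [-0.1, -0.2, -0.2]
finger_gap: 50.3
grip_force: 0.0
```

Emit:
{"fn": "servo_tool", "kwargs": {
  "fingers": [0.03, 0.02, 0.005, 0.005, 0.005, 0.005, 0.005],
  "linear": [
    [0, 0, 0],
    [0, 0, 0],
    [0, 0, 0],
    [0, 0, 0],
    [0, 0, 0],
    [0, 0, 0],
    [0, 0, 0]
  ],
  "rotation": [
    [0, 0, 0],
    [0, 0, 0],
    [0, 0, 0],
    [0, 0, 0],
    [0, 0, 0],
    [0, 0, 0],
    [0, 0, 0]
  ],
  "force": 25
}}

```text
time: 13.6
tool_pos: [538.3, 246.9, 120.8]
tcp_rot: [180.0, -0.0, 1.3]
ft_force: [-2.0, -2.4, 6.2]
finger_gap: 11.9
grip_force: 30.8
```

Emit:
{"fn": "servo_tool", "kwargs": {
  "fingers": [0.005, 0.005, 0.005, 0.005, 0.005],
  "linear": [
    [0, 0, 0],
    [0, 0, 0],
    [0, 0, 0],
    [0, 0, 0],
    [0, 0, 0]
  ],
  "rotation": [
    [0, 0, -0.3],
    [0, 0, -0.7],
    [0, 0, -1],
    [0, 0, -1],
    [0, 0, -1]
  ]
}}

```text
time: 14.1
tool_pos: [538.3, 246.9, 120.8]
tcp_rot: [180.0, -0.0, 2.3]
ft_force: [-1.6, -1.9, 5.0]
finger_gap: 11.8
grip_force: 30.8
```

Emit:
{"fn": "servo_tool", "kwargs": {
  "fingers": [0.011, 0.012, 0.013, 0.014, 0.016, 0.02, 0.03, 0.05, 0.05, 0.05],
  "linear": [
    [0, 0, 0],
    [0, 0, 0],
    [0, 0, 0],
    [0, 0, 0],
    [0, 0, 0],
    [0, 0, 0],
    [0, 0, 0],
    [0, 0, 0],
    [0, 0, 0],
    [0, 0, 0]
  ],
  "rotation": [
    [0, 0, 0],
    [0, 0, 0],
    [0, 0, 0],
    [0, 0, 0],
    [0, 0, 0],
    [0, 0, 0],
    [0, 0, 0],
    [0, 0, 0],
    [0, 0, 0],
    [0, 0, 0]
  ],
  "force": 20
}}

```text
time: 15.1
tool_pos: [538.1, 247.0, 120.3]
tcp_rot: [-180.0, -0.0, 2.3]
ft_force: [-0.4, 0.4, 0.2]
finger_gap: 49.9
grip_force: 0.0
```

Emit:
{"fn": "servo_tool", "kwargs": {
  "fingers": [0.05, 0.05, 0.05, 0.05, 0.05, 0.05, 0.05, 0.05],
  "linear": [
    [0, 0, -0.02],
    [0, 0, -0.05],
    [0, 0, -0.09],
    [0, 0, -0.1],
    [0, 0, -0.1],
    [0, 0, -0.1],
    [0, 0, -0.1],
    [0, 0, -0.1]
  ],
  "rotation": [
    [0, 0, 0],
    [0, 0, 0],
    [0, 0, 0],
    [0, 0, 0],
    [0, 0, 0],
    [0, 0, 0],
    [0, 0, 0],
    [0, 0, 0]
  ]
}}

```text
time: 15.9
tool_pos: [537.2, 246.6, 218.2]
tcp_rot: [179.9, 0.2, 2.3]
ft_force: [1.0, 0.1, -0.3]
finger_gap: 50.0
grip_force: 0.0
```

Run:
```python
from h import *
an=lambda p:np.degrees(np.arctan2(p[1],p[0]))
snap('wrist','w5')
for f in('w3','w4','w5'):
    s=load(f);im=s['frame'].astype(int);R,G,B=im[...,0],im[...,1],im[...,2]
    c=np.array([537,247.6]);roi=np.zeros(R.shape,bool);roi[120:285,180:380]=1
    g=np.argwhere((G>R+35)&(G>B+20)&roi);gp=np.array([atz(s,v,u,83,1)[:2]-c for u,v in g]);gp=gp[(np.hypot(*gp.T)>26)&(np.hypot(*gp.T)<40)]
    red=np.argwhere((R>110)&(G<90)&(B<90)&(R>G+50)&roi)
    k=np.argwhere((R+G+B<130)&roi);kp=np.array([atz(s,v,u,128,1)[:2]-c for u,v in k]);kp=kp[np.hypot(*kp.T)<26]
    d=np.linalg.svd(kp-kp.mean(0),full_matrices=False)[2][0];d*=np.sign(d[0])
    print(f,'green',an(gp.mean(0)).round(1),'red px',len(red),'wing',an(d).round(1))
print(r.sense()['time'])
```

```text
w3 green 20.5 red px 8 wing 7.8
w4 green 20.3 red px 7 wing 3.8
w5 green 20.3 red px 11 wing 4.1
15.95
```

The pointer comes to rest at the same angle after every release, so that is the true stop. The wing is about 16° past it and the gripper is clear.

```bash
python3 -c "
from bench import r
print(r.hand_in())"
```

```text
the job is handed in; nothing more can be done
None
```

I clamped the dune tile and handed the job in at about 16 s: the green pointer rests at its stop (measured about 2° short of the red mark's centre), the wing is about 16° past it, and the gripper is clear; it took two regrasps, and I never went near the stone clamp.

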